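# Gauge the glazing gap of a small window sash

### The arm

A 6-joint arm with a two-finger parallel gripper is mounted at the origin on a cart in front of the work surface, level with it; the furniture and walls round the work are solid. World frame = base frame: x ahead of the robot, y to its left, z up, the work surface at z = 0. Lengths are in m, angles in rad, forces in N, time in s.
With the tool pointing down it reaches from about 0.375 to 0.975 m from the base axis. Payload 3.8 kg.
Tool frame: the origin (TCP) lies at the very end of the fingers, on their centre line; the grasp point (between the pads) lies 19 mm behind it (grip_depth is the distance from the TCP to the grasp point, in m); z points along the fingers, y is the line along which they close (so a half turn about z gives the same grasp; the last joint's range is limited). The gripper opens to 88 mm and grips with 3 to 60 N. Pads are 18 mm wide; open, the fingers measure 123 mm over their backs; the gripper's body (75 mm by 187 mm) begins 45 mm behind the grasp point.
Start: joints at [1.219, 0.264, 1.604, -0, 1.274, -0.037], TCP at [0.209, 0.642, 0.239] pointing down, gripper open.
Joint ranges: [-2.63, 2.63], [-0.94, 2.18], [0.31, 2.57], [-1.31, 4.45], [0, 2.66], [-2.55, 2.55]. Speed limits (rad/s): [2.57, 2.57, 3.14, 3.14, 3.14, 3.14].

### API

Orientations are given as a unit quaternion [x, y, z, w].
In Python, from bench import * gives the robot as it stands. Calls block until the motion is done:
- move_pose(position, orientation): joint-space move of the TCP to a pose.
- movel(position, max_speed=0.15, orientation=None, max_force=None): straight line of the TCP; orientation=None keeps the orientation; max_speed is the mean speed in m/s. With max_force (N) it stops when the force on the tool has changed by that much, and returns True; else False.
- move_j(angles): joint-space move.
- ungrasp() and grab(grip_force=None): open the fingers fully, or close them until they stop; grip_force is the grip in N (None keeps the last).
- wait(seconds).
- inverse_kinematics(position, orientation): joint angles nearest the present ones, or None.
- get_state(): the state.
- camera(name): name is "scene" or "side" or "wrist"; returns a dict with "pixels" (480x640x3 uint8, red, green, blue), "fx", "fy", "cx", "cy" (pixels), "pose" (4x4, takes a point from camera to world coordinates). Camera axes: x right, y down, z forward; pixel columns grow to the right and rows downward; lengths in m; the calibration is good to about 2 mm. A picture is of the moment at which its call begins. There is no depth.
A pose or a line that the arm cannot do raises Unreachable and nothing moves.
- job_done(): hands the job in; it is judged then, once.
Trained networks look in the newest picture that a camera, given by its name, has taken for a name from the list of things; names that differ only in an ending like _2 or _b are one class to them, and where a whole thing is asked for, a point or a joint stands for the part that bears it (a point fixed in the world has none). Each returns a list of dicts, best first, with "conf" (0 to 1); they miss things now and then, are a little off and sometimes report something else, mostly with a low value. They report only what shows in the picture. A call takes as long as a camera call. They do not tell look-alikes from the thing itself.
- regions_of(camera, thing): "pixels" (480x640 bool, what is visible of it) and "location" ([column, row] in pixels, amid what is visible of it).
The state is a dict: "time": time; "joint_pos": joint angles; "joint_vel": joint speeds; "tau": joint torques, N m; "tool_pos": TCP position; "tool_rot": TCP orientation; "force": force on the tool from outside, world axes, zero at the start; "ft_torque": the same for the moment, N m; "finger_gap": opening from 0.0 (shut) to 1.0 (fully open); "gripper_force": force on a finger pad.
Only numpy, scipy, OpenCV 4.12 (cv2) and the standard library are available. Lean on these libraries where they do the work, as an engineer would, in place of code of your own. Each camera call takes 0.05 s, during which the arm holds its last target. There are 200 camera calls.

### The job

Find how wide the gap is between the glass and the near bar of the small white window sash: try the grey gauge leaves upright in it, from the thinnest up, putting each one that is still loose back in its own slot of the wooden block, until one binds. Push that leaf fully home to the bottom of the gap and leave it standing there, so that it holds the glass over against its rubber blocks. Feel your way gently, the glass unit chips if a leaf is forced, and leave the other things on the worktop alone.

Things in the scene. Friction and masses are not known exactly. Their poses are not given: they have to be found in the camera images.
- sash: white window sash lying flat, 230 (its x) x 300 (y) x 42 mm high. Origin: centre of its underside; x from the near bar (towards the robot) to the far bar, y along the near bar, z up. Bars 45 mm wide; a ledge 10 mm above the worktop runs round inside. It carries a glass unit, top at z = 38 mm, |y| < 100 mm, with a grey edge trim facing the near bar and rubber blocks behind its far edge
- gap (a point): middle of the near bar's inner face, at the height of the sash's top (sash x -70, y 0, z 42 mm), axes as the sash. The gap is the upright slot from this face towards +x, to the trim; 4.5 to 8 mm wide, not known, same all along. Its mouth is wider: the bar is bevelled back 3 mm over z 36 to 42, the trim 2.8 mm over z 28 to 38
- gap_floor (a point): straight below it on the ledge, the floor of the gap (sash x -70, y 0, z 10 mm). The glass gives: it slides away from the bar by up to 2.6 mm on its rubber, starting at 5 N and 1.5 N more per mm. A leaf thinner than the gap is loose; one up to 2.6 mm thicker goes in when pushed, and is clamped with 5 to 9 N; a still thicker one does not go in
- block: wooden block that holds the leaves, 50 (its x) x 150 x 24 mm on a 64 x 164 mm foot, fixed. Origin: centre of its underside; y along the row of slots, towards the thinnest leaf (the end nearest the sash). The slots are at x = 0, y = 57, 19, -19 and -57 mm for the 4, 6, 8 and 10 mm leaf; each is 2 mm wider and longer than its leaf and 20 mm deep, its floor at z = 4 mm
- leaf_4: grey plastic gauge leaf, the thinnest: blade 4 mm thick, 28 mm wide, 48 mm long below a moulded grip 14 mm thick, 28 mm wide, 34 mm high, about 31 g; stands upright in its slot of the block. Origin: centre of its lower end; x across its thickness, y across its width, z up (grip from z = 48 to 82 mm); lower edges rounded 1.2 mm. Grip it across the 14 mm
- leaf_6: grey plastic gauge leaf, the second: blade 6 mm thick, 28 mm wide, 48 mm long below a moulded grip 14 mm thick, 28 mm wide, 34 mm high, about 34 g; stands upright in its slot of the block. Origin: centre of its lower end; x across its thickness, y across its width, z up (grip from z = 48 to 82 mm); lower edges rounded 1.2 mm. Grip it across the 14 mm
- leaf_8: grey plastic gauge leaf, the third: blade 8 mm thick, 28 mm wide, 48 mm long below a moulded grip 14 mm thick, 28 mm wide, 34 mm high, about 37 g; stands upright in its slot of the block. Origin: centre of its lower end; x across its thickness, y across its width, z up (grip from z = 48 to 82 mm); lower edges rounded 1.2 mm. Grip it across the 14 mm
- leaf_10: grey plastic gauge leaf, the thickest: blade 10 mm thick, 28 mm wide, 48 mm long below a moulded grip 14 mm thick, 28 mm wide, 34 mm high, about 40 g; stands upright in its slot of the block. Origin: centre of its lower end; x across its thickness, y across its width, z up (grip from z = 48 to 82 mm); lower edges rounded 1.2 mm. Grip it across the 14 mm
- tape_measure: tape measure standing behind the block, 38 x 78 x 66 mm, bystander; origin: centre of its underside
- padlock: padlock lying behind the block, 65 x 44 x 14 mm, bystander; origin: centre of its underside
- tape_black: small roll of black tape lying at the front, 58 x 56 x 19 mm, bystander; origin: centre of its underside
- marker: marker pen lying in front of the sash, 17 x 135 x 16 mm, bystander; origin: centre of its underside
- aerosol: aerosol can standing at the back, 66 mm across, 189 mm high, bystander; origin: centre of its underside
Things that resemble listed ones, but are neither listed nor needed, are in the scene too. Leave any green, orange or pink look-alike of the leaf_8 alone.

How it is judged:
On the way, in this order (a step that is already met when the one before it is completed fails the run):
1. the thinnest leaf has been tried in the gap (z of leaf_4 in the frame of sash between 0.005 and 0.022 m and x of leaf_4 in the frame of sash between -0.075 and -0.055 m and y of leaf_4 in the frame of sash between -0.09 and 0.09 m), for 0.1 s.
2. then the second thinnest has been tried in the gap (z of leaf_6 in the frame of sash between 0.005 and 0.022 m and x of leaf_6 in the frame of sash between -0.075 and -0.055 m and y of leaf_6 in the frame of sash between -0.09 and 0.09 m), for 0.1 s.
At the end, for the whole second after the job is handed in: The leaf that binds (6 or 8 mm) stands within 0.12 rad of upright and at rest in the gap, within 3.5 mm of the ledge and 90 mm of the middle, clamped against the bar with over 2 N; the other three stand in their own slots within 4 mm each way and 0.15 rad ((((z of leaf_6 in the frame of sash between 0.005 and 0.022 m and x of leaf_6 in the frame of sash between -0.075 and -0.055 m and y of leaf_6 in the frame of sash between -0.09 and 0.09 m) and z of leaf_6 in the frame of sash below 0.0135 m and angle between leaf_6's own z axis and vertical below 0.12 rad and contact force between leaf_6 and sash above 2 N and linear speed of leaf_6 below 0.01 m/s and (x of leaf_4 in the frame of block between -0.004 and 0.004 m and y of leaf_4 in the frame of block between 0.053 and 0.061 m and z of leaf_4 in the frame of block below 0.008 m and angle between leaf_4's own z axis and vertical below 0.15 rad) and (x of leaf_8 in the frame of block between -0.004 and 0.004 m and y of leaf_8 in the frame of block between -0.023 and -0.015 m and z of leaf_8 in the frame of block below 0.008 m and angle between leaf_8's own z axis and vertical below 0.15 rad) and (x of leaf_10 in the frame of block between -0.004 and 0.004 m and y of leaf_10 in the frame of block between -0.061 and -0.053 m and z of leaf_10 in the frame of block below 0.008 m and angle between leaf_10's own z axis and vertical below 0.15 rad)) or ((z of leaf_8 in the frame of sash between 0.005 and 0.022 m and x of leaf_8 in the frame of sash between -0.075 and -0.055 m and y of leaf_8 in the frame of sash between -0.09 and 0.09 m) and z of leaf_8 in the frame of sash below 0.0135 m and angle between leaf_8's own z axis and vertical below 0.12 rad and contact force between leaf_8 and sash above 2 N and linear speed of leaf_8 below 0.01 m/s and (x of leaf_4 in the frame of block between -0.004 and 0.004 m and y of leaf_4 in the frame of block between 0.053 and 0.061 m and z of leaf_4 in the frame of block below 0.008 m and angle between leaf_4's own z axis and vertical below 0.15 rad) and (x of leaf_6 in the frame of block between -0.004 and 0.004 m and y of leaf_6 in the frame of block between 0.015 and 0.023 m and z of leaf_6 in the frame of block below 0.008 m and angle between leaf_6's own z axis and vertical below 0.15 rad) and (x of leaf_10 in the frame of block between -0.004 and 0.004 m and y of leaf_10 in the frame of block between -0.061 and -0.053 m and z of leaf_10 in the frame of block below 0.008 m and angle between leaf_10's own z axis and vertical below 0.15 rad)))); the robot touches nothing.
It fails at once if a leaf is forced: more than 35 N between a leaf and the sash (contact force between any of leaf_4, leaf_6, leaf_8, leaf_10 and sash above 35 N).
It fails at once if a leaf is forced: more than 25 N between a leaf and the glass unit (contact force between any of leaf_4, leaf_6, leaf_8, leaf_10 and glass_unit above 25 N).
It fails at once if a bystander is disturbed (moved more than 20 mm) (distance of any of tape_measure, padlock, tape_black, marker, aerosol from where it was at the start of the episode above 0.02 m).
It also fails if it takes over 72 s, if anything falls off the work surface, if the arm or the gripper's body presses on something with over 40 N, if the wrist force passes 120 N, or if a joint passes its speed limit or range.

## Working session

There is one attempt and no reset: what is moved stays moved. The work goes in short steps, each a Python script; the robot and the scene stay as the last script left them, time stands still between calls to the robot, and variables do not carry over. Pictures are saved under pics/ and viewed, at most 10 in all, crops included, and the job is handed in when it is done.

```bash
mkdir -p pics; ls; python3 - <<'E'
from bench import *
import cv2, numpy as np
for n in ["scene","side","wrist"]:
    c=camera(n); cv2.imwrite(f"pics/{n}0.png",c["pixels"][:,:,::-1])
    print(n,c["fx"],c["cx"],c["cy"],np.round(c["pose"],3).tolist())
    for t in ["sash","block","leaf_4","leaf_8"]:
        print(t,[(round(r["conf"],2),np.round(r["location"]).tolist(),int(r["pixels"].sum())) for r in regions_of(n,t)])
print(get_state())
E
```

```text
pics
scene 434.1395135079924 317.9837603847939 242.64762061381126 [[0.849, -0.379, 0.368, 0.197], [-0.528, -0.623, 0.577, -0.584], [0.011, -0.684, -0.73, 0.703], [0.0, 0.0, 0.0, 1.0]]
sash [(0.69, [272.0, 221.0], 6532), (0.42, [327.0, 272.0], 342)]
block [(0.92, [347.0, 317.0], 1825)]
leaf_4 [(0.95, [354.0, 295.0], 330), (0.92, [336.0, 285.0], 356), (0.89, [405.0, 360.0], 381), (0.8, [361.0, 366.0], 436), (0.72, [325.0, 276.0], 336), (0.69, [372.0, 310.0], 458), (0.65, [344.0, 399.0], 544), (0.65, [399.0, 282.0], 503)]
leaf_8 [(0.95, [354.0, 295.0], 330), (0.92, [336.0, 285.0], 356), (0.89, [405.0, 360.0], 381), (0.8, [361.0, 366.0], 436), (0.72, [325.0, 276.0], 336), (0.69, [372.0, 310.0], 458), (0.65, [344.0, 399.0], 544), (0.65, [399.0, 282.0], 503)]
side 497.21147397442496 322.12238509782287 241.50337440202847 [[-0.997, -0.031, 0.072, 0.462], [-0.076, 0.616, -0.784, 0.826], [-0.021, -0.787, -0.617, 0.778], [0.0, 0.0, 0.0, 1.0]]
sash [(0.64, [322.0, 364.0], 9548)]
block [(0.92, [343.0, 239.0], 706)]
leaf_4 [(0.86, [307.0, 213.0], 289), (0.73, [369.0, 188.0], 143), (0.72, [351.0, 2
[... 517 characters left out ...]
_pos': array([ 1.21914202e+00,  2.63864188e-01,  1.60395692e+00,  1.01939847e-05,
        1.27373323e+00, -3.68901469e-02]), 'joint_vel': array([-7.11628046e-04,  8.59561051e-04,  1.45814122e-05,  2.28223909e-03,
       -2.84084020e-03,  1.87691084e-03]), 'tau': array([-3.81747941e-04, -5.01935363e+01, -3.57185841e+01,  7.29161873e-02,
        1.86030299e-02, -2.26059726e-06]), 'tool_pos': array([0.2089691 , 0.64184502, 0.23875319]), 'tool_rot': array([ 1.56734655e-01,  9.87640748e-01,  1.97427457e-05, -1.08275596e-06]), 'force': array([-0.23971353,  0.08370523,  0.00666242]), 'ft_torque': array([-0.05225706,  0.05433607, -0.01057744]), 'gripper_force': 0.0, 'finger_gap': 1.0007056625140787}
```

View pics/scene0.png

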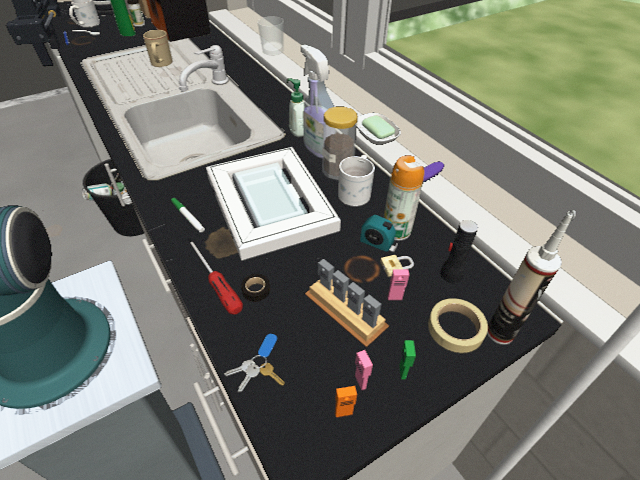

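View pics/side0.png

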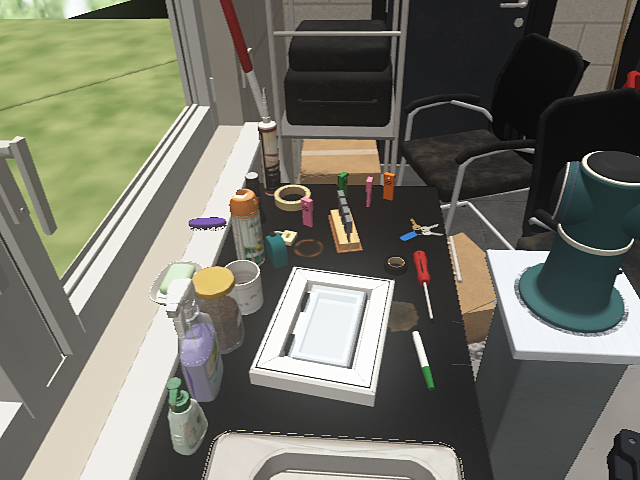

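The scene picture shows the sash at about (272,200), with its near bar running from (207,167) to (246,242). The four grey leaves stand in the block at (325,276) to (372,310), thinnest at the sash end. The side view agrees. Next I'll get coarse poses, then wrist views of both.

```bash
cat > h.py <<'E'
from bench import *
import cv2, numpy as np
from scipy.spatial.transform import Rotation as R
def ray(c,px,z):
    T=np.array(c["pose"]); d=T[:3,:3]@[(px[0]-c["cx"])/c["fx"],(px[1]-c["cy"])/c["fy"],1]
    o=T[:3,3]; return o+d*(z-o[2])/d[2]
def proj(c,P):
    T=np.array(c["pose"]); p=(np.atleast_2d(P)-T[:3,3])@T[:3,:3]
    return np.c_[c["fx"]*p[:,0]/p[:,2]+c["cx"],c["fy"]*p[:,1]/p[:,2]+c["cy"]]
def down(yaw):  # tool z down, tool y (closing) at angle yaw in world
    y=np.array([np.cos(yaw),np.sin(yaw),0]); z=np.array([0,0,-1.]); x=np.cross(y,z)
    return R.from_matrix(np.c_[x,y,z]).as_quat()
def save(c,n,box=None,k=1):
    im=c["pixels"][:,:,::-1]
    if box: im=im[box[1]:box[3],box[0]:box[2]]
    cv2.imwrite("pics/"+n,cv2.resize(im,None,fx=k,fy=k,interpolation=cv2.INTER_CUBIC))
E
python3 - <<'E'
from h import *
c=camera("scene")
for p in [(207,167),(293,149),(339,207),(244,243)]: print("sash",ray(c,p,.042).round(3))
for p in [(325,276),(341,285),(356,295),(372,310)]: print("leaf",ray(c,p,.07).round(3))
c=camera("side")
for p in [(292,268),(395,279),(377,389),(252,371)]: print("sash",ray(c,p,.042).round(3))
E
```

```text
sash [0.431 0.299 0.042]
sash [0.652 0.256 0.042]
sash [0.63  0.007 0.042]
sash [0.399 0.017 0.042]
leaf [ 0.483 -0.164  0.07 ]
leaf [ 0.496 -0.197  0.07 ]
leaf [ 0.507 -0.229  0.07 ]
leaf [ 0.512 -0.27   0.07 ]
sash [ 0.609 -0.011  0.042]
sash [0.38  0.014 0.042]
sash [0.422 0.299 0.042]
sash [0.647 0.274 0.042]
```

```bash
python3 - <<'E'
from h import *
move_pose([.45,.15,.26],down(-.12)); wait(.3)
c=camera("wrist"); save(c,"w_sash.png"); np.save("cs.npy",c,allow_pickle=True); print(np.round(c["pose"],3).tolist())
move_pose([.50,-.215,.26],down(.27)); wait(.3)
c=camera("wrist"); save(c,"w_block.png"); np.save("cb.npy",c,allow_pickle=True); print(np.round(c["pose"],3).tolist())
s=get_state();print(s["time"],s["joint_pos"],s["force"])
for p in [(388,403),(415,170)]: pass
E
```

```text
[[0.993, -0.114, -0.035, 0.458], [-0.119, -0.948, -0.295, 0.225], [0.0, 0.297, -0.955, 0.405], [0.0, 0.0, 0.0, 1.0]]
[[0.964, 0.255, 0.08, 0.479], [0.267, -0.92, -0.286, -0.141], [0.0, 0.297, -0.955, 0.405], [0.0, 0.0, 0.0, 1.0]]
4.9 [-4.50660339e-01  2.87156227e-03  1.85826641e+00  3.00577959e-05
  1.28027460e+00 -7.21727861e-01] [-1.58437315  0.13473052 -0.36002868]
```

View pics/w_sash.png

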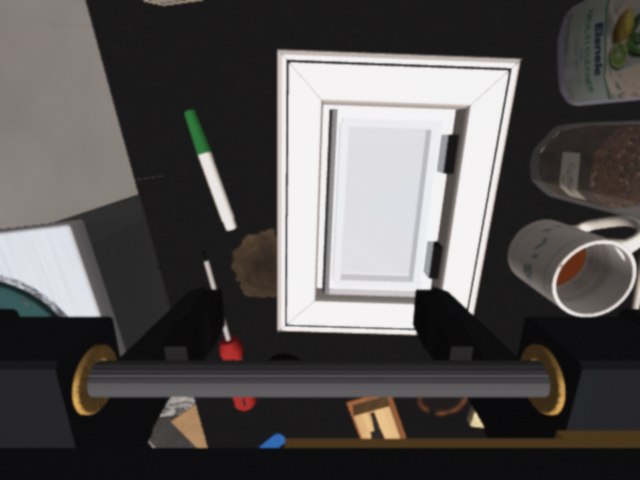

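View pics/w_block.png

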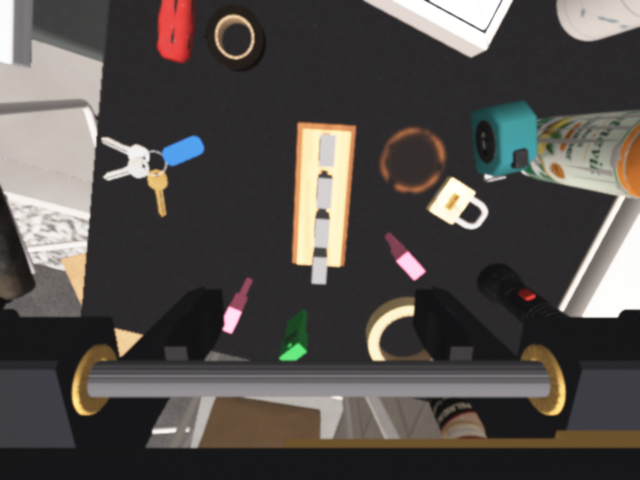

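The sash view shows the near bar at columns 278–325 and the dark slot beside it at about column 330, rows 110–290. The block view shows the leaf tops at about (327,150), (324,192), (321,235) and (319,270), with the grips' thin side along block x. Next I'll fit edges numerically.

```bash
python3 - <<'E'
from h import *
c=np.load("cs.npy",allow_pickle=True).item(); g=c["pixels"].mean(2)
for r in (90,130,170,210,250,280): print(r,g[r,274:345].astype(int).tolist())
c=np.load("cb.npy",allow_pickle=True).item(); save(c,"w_block_z.png",(285,115,365,290),3.4)
im=c["pixels"]; h=cv2.cvtColor(im,cv2.COLOR_RGB2HSV)
m=((h[...,1]>70)&(h[...,2]>90)).astype(np.uint8); m[:, :285]=0;m[:,365:]=0;m[:115]=0;m[275:]=0
for nm,mm in (("foot+block",m),("grey",((h[...,1]<40)&(h[...,2]>90)).astype(np.uint8))):
    n,l,s,ce=cv2.connectedComponentsWithStats(mm)
    for i in range(1,n):
        if s[i,4]>60 and 285<ce[i][0]<365 and 110<ce[i][1]<300:
            cnt=cv2.findContours((l==i).astype(np.uint8),0,1)[0][0]; print(nm,s[i],ce[i].round(1),cv2.minAreaRect(cnt))
E
```

```text
90 [25, 31, 66, 131, 183, 201, 207, 219, 233, 241, 239, 218, 145, 92, 144, 212, 238, 243, 244, 244, 244, 243, 244, 244, 244, 244, 244, 244, 244, 244, 244, 244, 244, 243, 243, 244, 242, 238, 230, 227, 234, 240, 243, 243, 244, 244, 244, 243, 243, 244, 243, 243, 243, 244, 244, 244, 244, 244, 244, 244, 244, 244, 244, 243, 243, 243, 243, 244, 244, 243, 243]
130 [26, 33, 66, 131, 183, 202, 207, 219, 234, 241, 239, 217, 145, 115, 183, 233, 243, 244, 244, 244, 244, 244, 244, 244, 244, 244, 244, 244, 244, 244, 244, 244, 244, 244, 244, 244, 244, 244, 244, 244, 244, 244, 244, 243, 239, 224, 187, 173, 208, 236, 243, 243, 240, 225, 163, 89, 66, 94, 127, 140, 143, 155, 192, 227, 233, 226, 225, 233, 237, 238, 238]
170 [25, 32, 67, 131, 183, 202, 209, 224, 237, 242, 239, 214, 142, 127, 195, 236, 243, 244, 244, 244, 244, 244, 244, 244, 244, 244, 244, 244, 244, 244, 244, 244, 244, 244, 244, 244, 244, 244, 244, 244, 244, 244, 243, 236, 213, 180, 184, 221, 238, 243, 242, 236, 205, 126, 69, 84, 117, 135, 142, 156, 192, 226, 234, 228, 225, 233, 237, 238, 238, 238, 237]
210 [27, 32, 68, 131, 183, 202, 209,
[... 1072 characters left out ...]
7 184. ] ((321.90045166015625, 194.4933624267578), (59.73406219482422, 144.01364135742188), 3.814074993133545)
foot+block [317 168  16  11  69] [323.7 172.3] ((324.2411804199219, 172.61727905273438), (9.778292655944824, 15.166332244873047), 86.18592071533203)
grey [319 135  17  32 486] [327.  150.3] ((326.9747009277344, 150.40467834472656), (15.34505844116211, 31.625791549682617), 3.5763344764709473)
grey [317 176  16  35 471] [324.2 192.6] ((324.5, 193.0), (15.0, 34.0), 0.0)
grey [314 217  16  32 433] [321.5 232.7] ((321.6109924316406, 232.78054809570312), (14.282157897949219, 31.06119728088379), 2.862405300140381)
grey [311 255  17  30 446] [318.9 270.4] ((319.0, 269.5), (16.0, 29.0), 0.0)
```

View pics/w_block_z.png

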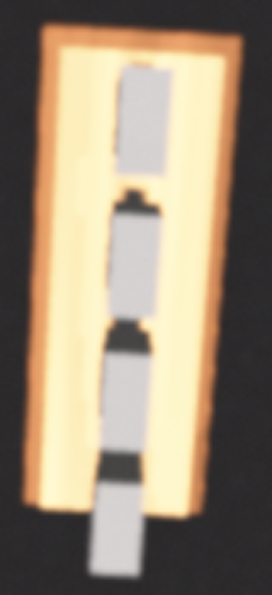

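```bash
python3 - <<'E'
from h import *
c=np.load("cs.npy",allow_pickle=True).item(); g=c["pixels"].mean(2)
def cross(row,a,b,lev,rise):
    for k in range(a,b):
        u,v=g[row,k],g[row,k+1]
        if (rise and u<lev<=v) or (not rise and u>lev>=v): return k+(lev-u)/(v-u)
L=[];Rr=[];O=[]
for r in range(125,282,4):
    i=int(np.argmin(g[r,318:336]))+318
    l=cross(r,i-6,i,155,False); rr=cross(r,i,i+12,185,True); o=cross(r,274,282,125,True)
    L.append(ray(c,(l,r),.036)[:2]); Rr.append(ray(c,(rr,r),.038)[:2]); O.append(ray(c,(o,r),.042)[:2])
for n,P in (("inner",L),("trim",Rr),("outer",O)):
    P=np.array(P); f=np.polyfit(P[:,1],P[:,0],1); print(n,f, "x at y=.143",np.polyval(f,.143), "rms",np.std(P[:,0]-np.polyval(f,P[:,1])))
print("ends",ray(c,(330,108),.036),ray(c,(321,291),.036))
print("corners",[ray(c,p,.042)[:2].round(4) for p in [(279,51),(519,60),(277.5,331)]])
c=np.load("cb.npy",allow_pickle=True).item()
P=np.array([ray(c,p,.086)[:2] for p in [(327,150.4),(324.4,192.9),(321.6,232.7),(319,270)]]); print(P.round(4),np.linalg.norm(np.diff(P,axis=0),axis=1))
f=np.polyfit(P[:,1],P[:,0],1); print("block yaw",-np.arctan(f[0]), P.mean(0))
print("block corners",[ray(c,(285+a/3.4,115+b/3.4),.024)[:2].round(4) for a,b in [(61,46),(224,56),(40,508),(188,515)]])
print("aer",ray(c,(640,150),.1))
E
```

```text
inner [0.1547704  0.43369879] x at y=.143 0.4558309603857346 rms 7.16884430873774e-05
trim [0.15573446 0.4411466 ] x at y=.143 0.4634166265122258 rms 5.589512711004136e-05
outer [0.15687367 0.38189096] x at y=.143 0.4043238933243998 rms 3.647394137272671e-05
ends [0.47301204 0.24780906 0.036     ] [0.44105999 0.05269698 0.036     ]
corners [array([0.4312, 0.3023]), array([0.6528, 0.2681]), array([0.3844, 0.0104])]
[[ 0.4905 -0.1532]
 [ 0.4985 -0.19  ]
 [ 0.5063 -0.2271]
 [ 0.5141 -0.2643]] [0.03770046 0.03788408 0.03799451]
block yaw 0.2087362001214874 [ 0.50233926 -0.20867303]
block corners [array([ 0.4627, -0.1411]), array([ 0.5114, -0.1306]), array([ 0.4941, -0.2884]), array([ 0.5436, -0.2773])]
aer [ 0.74450986 -0.08174235  0.1       ]
```

```bash
python3 - <<'E'
from h import *
move_pose([.45,.12,.26],down(-.154)); movel([.45,.12,.15]); wait(.3)
c=camera("wrist"); np.save("cs2.npy",c,allow_pickle=True); print(np.round(c["pose"],3)[:3,3])
save(c,"w_sash2.png",(250,60,370,260),3); g=c["pixels"].mean(2)
for r in (100,160,220): print(r,g[r,245:345].astype(int).tolist())
E
```

```text
[0.461 0.195 0.296]
100 [46, 93, 151, 189, 201, 203, 207, 220, 234, 241, 243, 241, 231, 185, 104, 52, 99, 183, 233, 242, 244, 244, 243, 243, 244, 244, 244, 244, 244, 243, 243, 244, 243, 244, 243, 243, 243, 243, 244, 243, 244, 244, 244, 244, 244, 243, 244, 244, 244, 244, 243, 244, 244, 244, 244, 244, 244, 244, 244, 244, 243, 241, 230, 196, 162, 143, 143, 178, 225, 240, 243, 244, 244, 243, 240, 225, 163, 87, 52, 61, 95, 126, 140, 141, 142, 143, 151, 181, 222, 238, 240, 232, 219, 220, 232, 238, 238, 238, 238, 238]
160 [24, 26, 26, 36, 74, 136, 184, 201, 203, 207, 219, 233, 241, 243, 241, 229, 177, 97, 61, 118, 196, 236, 243, 244, 244, 244, 244, 244, 244, 244, 244, 244, 244, 244, 244, 244, 244, 244, 244, 244, 244, 244, 244, 244, 244, 244, 244, 244, 244, 244, 244, 244, 244, 244, 244, 244, 244, 244, 244, 244, 244, 243, 238, 222, 184, 154, 143, 167, 213, 237, 243, 244, 243, 243, 240, 225, 163, 88, 57, 75, 108, 131, 140, 142, 142, 148, 171, 213, 236, 241, 235, 223, 222, 232, 237, 238, 237, 237, 237, 238]
220 [26, 26, 25, 27, 25, 26, 30, 57, 113, 168, 195, 202, 207, 218, 233, 241, 243, 240, 224, 158, 80, 86, 166, 227, 241, 244, 244, 244, 244, 244, 244, 244, 244, 244, 244, 244, 244, 244, 244, 244, 244, 244, 244, 244, 244, 244, 244, 244, 244, 244, 244, 244, 244, 244, 244, 244, 244, 244, 244, 244, 244, 244, 242, 233, 205, 168, 147, 158, 204, 235, 243, 244, 244, 243, 239, 218, 145, 72, 58, 84, 116, 135, 140, 142, 143, 157, 193, 229, 239, 236, 225, 217, 229, 235, 237, 237, 237, 237, 237, 237]
```

View pics/w_sash2.png

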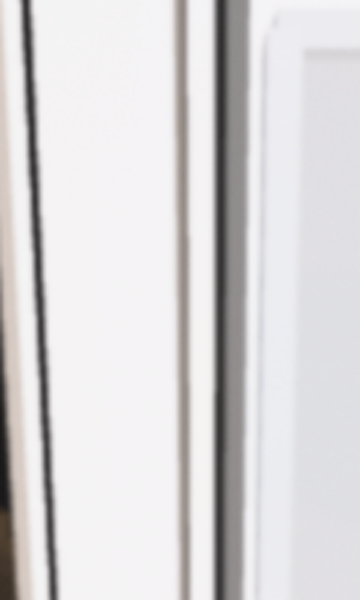

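The zoomed picture shows the bar's bevel as a brown strip at columns 308–313, the white ledge (slot floor) at 313–321, then the dark trim bevel at 321–325 and the trim top up to about 331.

```bash
python3 - <<'E'
from h import *
def cr(g,row,a,b,lev,rise):
    for k in range(a,b):
        u,v=g[row,k],g[row,k+1]
        if (rise and u<lev<=v) or (not rise and u>lev>=v): return k+(lev-u)/(v-u)
for fn,rows,lo in (("cs2.npy",range(90,260,5),300),("cs.npy",range(125,282,5),310)):
    c=np.load(fn,allow_pickle=True).item(); g=c["pixels"].mean(2); D={k:[] for k in("b0","b1","t0","t1")}
    for r in rows:
        i=int(np.argmin(g[r,lo+8:lo+30]))+lo+8
        j=int(np.argmin(g[r,i-16:i-5]))+i-16
        for k,px,z in (("b0",cr(g,r,j-6,j,195,False),.042),("b1",cr(g,r,j,j+5,200,True),.036),("t0",cr(g,r,i-5,i,155,False),.028),("t1",cr(g,r,i,i+8,100,True),.038)):
            if px: D[k].append(ray(c,(px,r),z)[:2])
    for k,P in D.items():
        P=np.array(P)
        if len(P)<5: print(k,len(P)); continue
        f=np.polyfit(P[:,1],P[:,0],1); print(fn,k,len(P),f[0].round(4),"x perp at y=.145",(np.polyval(f,.145)).round(5))
E
```

```text
cs2.npy b0 34 0.1544 x perp at y=.145 0.44745
cs2.npy b1 34 0.1557 x perp at y=.145 0.4502
cs2.npy t0 34 0.1556 x perp at y=.145 0.45643
cs2.npy t1 34 0.1549 x perp at y=.145 0.45911
cs.npy b0 32 0.1541 x perp at y=.145 0.44773
cs.npy b1 32 0.1557 x perp at y=.145 0.44964
cs.npy t0 32 0.1547 x perp at y=.145 0.45637
cs.npy t1 32 0.1553 x perp at y=.145 0.45913
```

```bash
cat >> h.py <<'E'
BY,SY=.209,-.1543
L4=np.array([.4905,-.1532]); ub=np.array([-np.sin(BY),np.cos(BY)])
C=np.array([.50233926,-.20867303])
SL={4:C+.057*ub,6:C+.019*ub,8:C-.019*ub,10:C-.057*ub}
ex=np.array([np.cos(SY),np.sin(SY),0]); G=np.array([.4539,.149])
H=.048
def st(m):
    s=get_state(); print(m,"t%.1f"%s["time"],"pos",s["tool_pos"].round(4),"F",s["force"].round(1),"gap %.3f"%s["finger_gap"],"gf %.1f"%s["gripper_force"]); return s
def pick(n,f=25):
    p=SL[n]; move_pose([*p,.15],down(BY)); movel([*p,.004+H],.12); grab(f); st("grabbed %d"%n)
    movel([*p,.16],.12); st("lifted")
def over(): movel([*G,.16],.25,orientation=down(SY)); movel([*G,.052+H],.15); wait(.2); st("over gap")
E
python3 - <<'E'
from h import *
print(SL)
movel([.45,.12,.2],.2); pick(4); over()
print(movel([*G,.014+H],.03,max_force=5)); s=st("in")
for d in (1,-1):
    p=s["tool_pos"].copy()
    print(movel(p+d*.005*ex,.012,max_force=3)); q=st("wall%d"%d); print("travel",(q["tool_pos"]-s["tool_pos"])@ex*1e3)
    movel(p,.02)
st("mid")
E
```

```text
{4: array([ 0.4905128 , -0.15291341]), 6: array([ 0.49839711, -0.19008649]), 8: array([ 0.50628141, -0.22725957]), 10: array([ 0.51416572, -0.26443265])}
grabbed 4 t11.0 pos [ 0.4905 -0.1529  0.052 ] F [ 0.4  0.3 -0.5] gap 0.158 gf 25.0
lifted t12.0 pos [ 0.4898 -0.1527  0.1591] F [-1.2 -0.4 -0.3] gap 0.153 gf 25.0
over gap t14.1 pos [0.455  0.1492 0.1014] F [ 0.8  0.2 -0.7] gap 0.158 gf 25.0
False
in t15.6 pos [0.4541 0.1491 0.0622] F [ 0.3 -0.5 -0.4] gap 0.160 gf 25.0
True
wall1 t15.8 pos [0.4546 0.1486 0.0615] F [-0.4  0.9 -0.3] gap 0.157 gf 25.0
travel 0.5426106279948832
True
wall-1 t16.4 pos [0.4527 0.1493 0.0621] F [2.3 0.5 1.2] gap 0.156 gf 25.0
travel -1.4715542463063307
mid t16.6 pos [0.4537 0.149  0.0619] F [ 0.2  0.1 -1.5] gap 0.155 gf 25.0
```

```bash
cat >> h.py <<'E'
def back(n):
    p=SL[n]; g=get_state()["tool_pos"]
    movel([g[0],g[1],.16],.15); movel([*p,.16],.25,orientation=down(BY)); wait(.15)
    movel([*p,.034+H],.15); print("ret stop",movel([*p,.0045+H],.05,max_force=6)); s=st("returned")
    if s["tool_pos"][2]<.0075+H: ungrasp(); movel([*p,.15],.2); return True
E
python3 - <<'E'
from h import *
if back(4):
    pick(6); over()
    for z in (.040,.034,.028,.022,.018):
        r=movel([*G,z+H],.03,max_force=10); wait(.15); st("z%.3f %s"%(z,r))
        if r: break
E
```

```text
ret stop True
returned t20.2 pos [ 0.4899 -0.1527  0.0519] F [0.1 0.1 4.6] gap 0.157 gf 25.0
grabbed 6 t24.4 pos [ 0.4984 -0.1901  0.052 ] F [-0.6  0.2  0.1] gap 0.154 gf 25.0
lifted t25.4 pos [ 0.4977 -0.1898  0.1591] F [ 0.3 -0.1 -2.2] gap 0.154 gf 25.0
over gap t27.7 pos [0.4551 0.1492 0.1014] F [-1.  -0.  -0.8] gap 0.154 gf 25.0
z0.040 False t28.4 pos [0.454  0.149  0.0881] F [ 0.   0.6 -0.8] gap 0.156 gf 25.0
z0.034 False t28.9 pos [0.4539 0.149  0.082 ] F [-0.6  0.9  0. ] gap 0.157 gf 25.0
z0.028 False t29.4 pos [0.4539 0.149  0.076 ] F [-0.2  0.1 -0.6] gap 0.153 gf 25.0
z0.022 False t29.9 pos [0.4539 0.149  0.0699] F [-0.8 -0.2  0.1] gap 0.155 gf 25.0
z0.018 False t30.3 pos [0.4539 0.149  0.066 ] F [ 0.3  0.2 -1.8] gap 0.155 gf 25.0
```

```bash
python3 - <<'E'
from h import *
def avg():
    a=[]
    for _ in range(8): wait(.03); a.append(get_state()["force"])
    return np.mean(a,0)
p=np.array([*G,.013+H]); print(movel(p,.03,max_force=10)); print(get_state()["time"],avg().round(2))
for d in (-.0015,-.0007,.0,.0007,.0015):
    r=movel(p+d*ex,.02,max_force=8); wait(.1); print(d,r,avg().round(2)@np.c_[ex,[0,0,1]],((get_state()["tool_pos"]-p)@ex).round(5))
movel(p,.02); st("end")
E
```

```text
False
30.6583 [-0.21  0.1  -0.71]
-0.0015 False [ 5.18057642 -2.04      ] -0.00054
-0.0007 False [3.62419271 1.64      ] -0.00044
0.0 False [2.3460193 0.55     ] -0.00032
0.0007 False [-0.5680558 -0.19     ] 0.0001
0.0015 False [-5.43134847  1.75      ] 0.00044
end t34.3 pos [0.454  0.149  0.0609] F [-1.1  0.8 -1.3] gap 0.159 gf 25.0
```

```bash
python3 - <<'E'
from h import *
def avg():
    a=[];z=[]
    for _ in range(8): wait(.03); s=get_state(); a.append(s["force"]); z.append(s["tool_pos"])
    return np.mean(a,0).round(2),np.mean(z,0).round(5)
p=np.array([*G,.013+H])
for d in (.005,0,.005,0): movel(p+[0,0,d],.03,max_force=10); print(d,avg())
print(get_state()["time"])
c=camera("scene"); save(c,"leaf6.png",(200,140,360,260),4)
E
```

```text
0.005 (array([-2.59,  0.46,  1.13]), array([0.45408, 0.14909, 0.06627]))
0 (array([-1.11, -0.29, -0.95]), array([0.45398, 0.14893, 0.06083]))
0.005 (array([-1.7 ,  0.28,  0.57]), array([0.45402, 0.14907, 0.06622]))
0 (array([-1.07, -0.03, -1.03]), array([0.45394, 0.14894, 0.06086]))
36.5917
```

The 6 mm leaf shows no friction when moved up and down, and it sinks under no force, so it's loose. It goes back in its slot and the 8 mm leaf is next.

```bash
python3 - <<'E'
from h import *
if back(6):
    pick(8,40); over()
    p=np.array([*G,0])+.0007*ex
    for z in (.040,.034,.030,.026,.022,.018):
        r=movel(p+[0,0,z+H],.03,max_force=14); s=st("z%.3f %s"%(z,r))
        if r: break
E
```

```text
ret stop True
returned t40.4 pos [ 0.4979 -0.1898  0.0519] F [0.1 0.1 4.6] gap 0.157 gf 25.0
grabbed 8 t44.5 pos [ 0.5062 -0.2272  0.052 ] F [0.4 0.4 0.4] gap 0.157 gf 40.0
lifted t45.6 pos [ 0.5056 -0.2269  0.159 ] F [-0.1  1.  -0.7] gap 0.153 gf 40.0
over gap t48.0 pos [0.4551 0.1492 0.1014] F [-0.4 -0.2 -0.3] gap 0.154 gf 40.0
z0.040 False t48.6 pos [0.4544 0.1488 0.0877] F [ 0.  -0.5 -0.2] gap 0.157 gf 40.0
z0.034 False t48.9 pos [0.4545 0.1488 0.0817] F [-0.   1.2  0.2] gap 0.155 gf 40.0
z0.030 False t49.2 pos [0.4546 0.1491 0.0781] F [-0.2  1.   1.1] gap 0.156 gf 40.0
z0.026 False t49.5 pos [0.4547 0.1491 0.0743] F [-1.7  1.3  4.4] gap 0.156 gf 40.0
z0.022 False t49.8 pos [0.4547 0.149  0.07  ] F [-1.8  1.2  2.4] gap 0.155 gf 40.0
z0.018 False t50.0 pos [0.4547 0.1489 0.0659] F [-0.7  1.4  2.1] gap 0.155 gf 40.0
```

```bash
python3 - <<'E'
from h import *
p=np.array([*G,0])+.0007*ex
r=movel(p+[0,0,.006+H],.02,max_force=9); s=st("bottom %s"%r)
wait(.3); s=st("settled")
if s["tool_pos"][2]-H<.0125:
    q=s["tool_pos"]; ungrasp(); st("open"); movel([q[0],q[1],.16],.12)
    movel([.45,.12,.22],.2); wait(.2)
    c=camera("wrist"); save(c,"end_w.png"); c=camera("scene"); save(c,"end_s.png",(200,130,400,350),2.7); st("clear")
E
```

```text
bottom True t50.5 pos [0.4548 0.1489 0.0577] F [0.  0.4 4.5] gap 0.151 gf 40.0
settled t50.8 pos [0.4548 0.149  0.0577] F [-0.1 -1.2  5. ] gap 0.154 gf 40.0
open t52.0 pos [0.4542 0.1491 0.0574] F [ 0.3 -0.5  0.1] gap 0.999 gf 0.0
clear t53.8 pos [0.4492 0.1202 0.2186] F [0.4 1.  0.3] gap 0.997 gf 0.0
```

View pics/end_s.png

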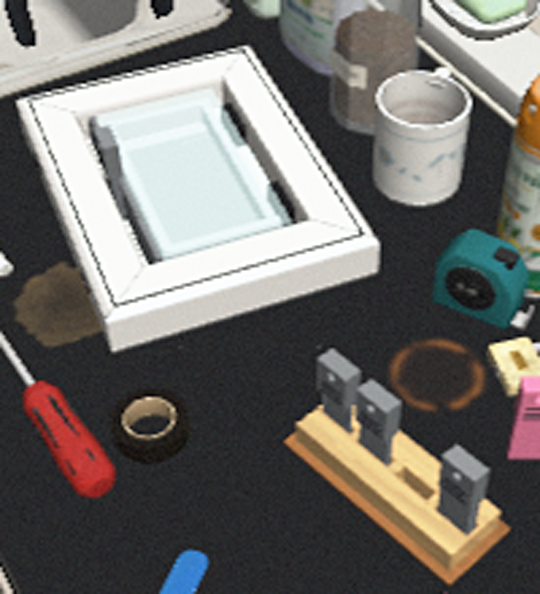

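The picture shows leaves 4, 6 and 10 upright in their slots, the 8 mm slot empty, and the 8 mm leaf standing in the gap at about (105,150) in the crop. I'll check its position by projecting the expected pose.

```bash
python3 - <<'E'
from h import *
c=camera("scene")
T=np.array([.4548,.149])
corn=[[*(T+a*ex[:2]+b*np.array([-ex[1],ex[0]])),z] for z in (.092,.058) for a in(-.007,.007) for b in (-.014,.014)]
print(((proj(c,corn)-[200,130])*2.7).round(0).tolist())
im=c["pixels"][:,:,::-1].copy()
for u,v in proj(c,corn): im=cv2.circle(im,(int(round(u*16)),int(round(v*16))),10,(0,0,255),-1,shift=4)
cv2.imwrite("pics/chk.png",cv2.resize(im[150:230,220:320],None,fx=6,fy=6))
E
```

```text
[[101.0, 149.0], [92.0, 129.0], [118.0, 145.0], [108.0, 125.0], [106.0, 181.0], [97.0, 161.0], [123.0, 177.0], [113.0, 157.0]]
```

View pics/chk.png

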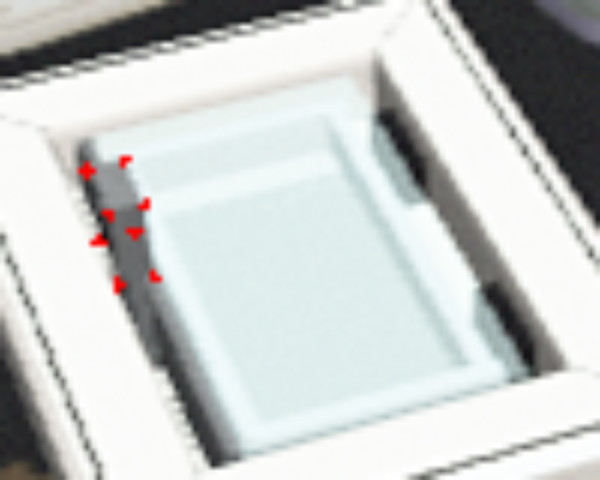

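The projected grip corners land on the leaf around (85–155, 160–285), so it is upright where I left it, with its lower end at z ≈ 0.0097 m, on the ledge.

```bash
python3 -c "
from bench import *
print(job_done())"
```

```text
the job is handed in; nothing more can be done
None
```

The 4 and 6 mm leaves were both loose and went back in their slots; the 8 mm leaf bound, so the gap is between 6 and 8 mm (about 6 mm by camera), and that leaf now stands upright on the ledge at the bottom of the gap, with the job handed in and no verdict returned.

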